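# Cover the bay that holds the pacifier

### The job

Keep the dust off the pacifier: look which of the three bays of the sloping white station holds the blue pacifier, and put the loose green cover on that bay, lying flush on the sloping rim with both orange pins through its holes, yellow grip up. Let go of it, and leave the other things and what lies in the bays where they are.

Things in the scene. Friction and masses are not known exactly. Their poses are not given: they have to be found in the camera images.
- cover: loose green plastic cover plate, 118 mm (x) by 74 mm (y) by 5 mm thick, 100 g, flat on the nightstand at the start. Origin: centre of its underside; z up through the grip. Square 12 mm through holes at x = +45 and -45 mm, y = 0. On top a yellow upright grip bar, 50 mm long (along x), 12 mm thick (y), from 5 to 37 mm above the underside. It fits either way round (half turn about z).
- pacifier: blue pacifier with an amber teat, 46 by 34 mm, 35 mm high, teat up, loose in one of the three bays. Origin: centre of its underside, on the bay floor 8 mm above the nightstand.
- teether: red round silicone teething ring, 50 mm across, 12 mm high, loose in another bay. Origin: centre of its underside.
- rattle: small beech rattle of two rounded 24 mm blocks, 54 mm long (y), loose in another bay. Origin: centre of its underside.
- station: fixed white plastic station, 266 mm wide (y), 112 mm deep (x), its top rim sloping at 25 degrees: 50 mm high at the front (-x, robot side), 102 mm at the back. Origin: centre of its underside, z up.
- bay_left: left bay of the station (+y), fixed. Origin: centre of its 68 (x) by 62 mm (y) opening in the plane of the sloping rim, 76 mm above the nightstand. x runs up the slope, away from the robot, y to the left, z is the rim's normal, leaning 25 degrees from vertical toward the robot. Orange pins, 6 mm thick, along z at x = +45 and -45 mm, tips 14 mm above the rim. Bays are 82 mm apart.
- bay_mid: middle bay of the station (centre), fixed. Origin: centre of its 68 (x) by 62 mm (y) opening in the plane of the sloping rim, 76 mm above the nightstand. x runs up the slope, away from the robot, y to the left, z is the rim's normal, leaning 25 degrees from vertical toward the robot. Orange pins, 6 mm thick, along z at x = +45 and -45 mm, tips 14 mm above the rim. Bays are 82 mm apart.
- bay_right: right bay of the station (-y), fixed. Origin: centre of its 68 (x) by 62 mm (y) opening in the plane of the sloping rim, 76 mm above the nightstand. x runs up the slope, away from the robot, y to the left, z is the rim's normal, leaning 25 degrees from vertical toward the robot. Orange pins, 6 mm thick, along z at x = +45 and -45 mm, tips 14 mm above the rim. Bays are 82 mm apart.
- jar: bystander: lidded glass jar, 72 mm across, 100 mm high. Origin: centre of its underside.
- monitor: bystander: grey baby monitor camera on a 68 mm round foot, 154 mm high with its aerial. Origin: centre of its underside.
- milk_bottle: bystander: clear baby bottle with an orange cap, 56 mm across, 150 mm high. Origin: centre of its underside.
- cream_tin: bystander: blue round tin, 64 mm across, 28 mm high, near the front of the station. Origin: centre of its underside.
- cup: bystander: yellow plastic cup, 72 mm across, 75 mm high. Origin: centre of its underside.

How it is judged:
At the end, for the whole second after the job is handed in: The cover is at rest on the bay that holds the pacifier: its centre within 7 mm of the bay's centre along x and y, its underside within 4 mm of the rim plane, parallel to it within 0.06 rad, and lengthways along the slope within 0.15 rad (either way round) (((horizontal distance between pacifier and bay_left below 0.035 m and x of cover in the frame of bay_left between -0.007 and 0.007 m and y of cover in the frame of bay_left between -0.007 and 0.007 m and z of cover in the frame of bay_left between -0.003 and 0.004 m and angle between the z axis of cover and the z axis of bay_left, either way round below 0.06 rad and angle between the x axis of cover and the x axis of bay_left, either way round below 0.15 rad) or (horizontal distance between pacifier and bay_mid below 0.035 m and x of cover in the frame of bay_mid between -0.007 and 0.007 m and y of cover in the frame of bay_mid between -0.007 and 0.007 m and z of cover in the frame of bay_mid between -0.003 and 0.004 m and angle between the z axis of cover and the z axis of bay_mid, either way round below 0.06 rad and angle between the x axis of cover and the x axis of bay_mid, either way round below 0.15 rad) or (horizontal distance between pacifier and bay_right below 0.035 m and x of cover in the frame of bay_right between -0.007 and 0.007 m and y of cover in the frame of bay_right between -0.007 and 0.007 m and z of cover in the frame of bay_right between -0.003 and 0.004 m and angle between the z axis of cover and the z axis of bay_right, either way round below 0.06 rad and angle between the x axis of cover and the x axis of bay_right, either way round below 0.15 rad)) and linear speed of cover below 0.02 m/s and angular speed of cover below 0.2 rad/s); the robot touches nothing.
It fails at once if the jar, monitor, bottle, tin or cup is moved by more than 30 mm (distance of any of jar, monitor, milk_bottle, cream_tin, cup from where it was at the start of the episode above 0.03 m).
It fails at once if the pacifier, teether or rattle is moved by more than 25 mm (distance of any of pacifier, teether, rattle from where it was at the start of the episode above 0.025 m).
It also fails if it takes over 34 s, if anything falls off the work surface, if the arm or the gripper's body presses on something with over 40 N, if the wrist force passes 120 N, or if a joint passes its speed limit or range.

### The arm

A 7-joint arm with a two-finger parallel gripper is mounted at the origin on the work surface. World frame = base frame: x ahead of the robot, y to its left, z up, the work surface at z = 0. Lengths are in m, angles in rad, forces in N, time in s.
With the tool pointing down it reaches from about 0.4 to 0.85 m from the base axis. Payload 4.5 kg.
Tool frame: the origin (TCP) lies at the very end of the fingers, on their centre line; the grasp point (between the pads) lies 19 mm behind it; y points along the fingers, z is the direction in which the jaws open and shut, and the axes are right-handed (so a half turn about y gives the same grasp; the last joint's range is limited). The gripper opens to 85 mm and grips with 20 to 120 N. Pads are 22 mm wide; open, the fingers measure 114 mm over their backs; the gripper's body (76 mm by 85 mm) begins 54 mm behind the grasp point. The pads swing forward as they close: fully open they stand 13 mm farther back than shut.
Start: joints at [1.25, 0.689, -0.195, 1.565, 0.157, 0.902, -0.215], TCP at [0.217, -0.586, 0.231] pointing down, gripper open.
Joint ranges: [-3.01, 3.01], [-0.46, 2.08], [-1.47, 1.51], [0.13, 2.56], [-1, 4.14], [0.04, 2.09], [-2.66, 2.66]. Speed limits (rad/s): [2.57, 2.57, 3.14, 3.14, 3.14, 3.14, 3.14].

### API

Orientations are given as a unit quaternion [x, y, z, w].
In Python, from plant import env gives the robot as it stands.
- The arm moves only by the tool send_rows, never from a script. Its argument "targets" is one flat list of numbers, 5 for each row, row after row: the finger opening in mm, from 0 to 85.4, then the shift along the tool's x, y, z in mm, then the turn about the tool's y in rad. A call has exactly 10 rows; each row is the pose to reach, as a shift and turn from the pose measured when the call began, along the tool's axes at that moment; what a row does not reach only later rows make up. A row lasts 1/10 s, in which the tool goes at most 50 mm and 8.59 degrees, less where a joint would pass 70% of its speed; a pose out of reach is approached as far as the arm can. A call with a gripper value outside its range is refused whole. The fingers move at their own pace and stop on an object; "grip_force" is the grip in N (left out, the last holds). Time passes only in rows, so rows that repeat a pose let the fingers close, or fill a call up. It gives the time, the measured TCP pose, the force and the opening at its end, in the units of the state.
- env.state(): the state, without advancing time (a new reading comes with each control period).
- env.capture(name): name is "scene" or "top"; returns a dict with "color" (420x560x3 uint8, red, green, blue), "depth" (420x560 float32, m along the optical axis (not along the pixel's ray), 0 where there is no reading), "fx", "fy", "cx", "cy" (pixels), "dist_coeffs" ([k1, k2, p1, p2, k3] as OpenCV has them; the pictures are not rectified), "xyz" and "attitude" of the camera in the world. Camera axes: x right, y down, z forward; pixel columns grow to the right and rows downward; lengths in m; the calibration is good to about 2 mm. A picture is of the moment at which its call begins.
- env.finish_job(): hands the job in, once; it reports no verdict.
The state is a dict: "time": time; "qpos": joint angles; "joint_vel": joint speeds; "joint_torque": joint torques, N m; "tool_pos": TCP position; "tcp_rot": TCP orientation; "contact_force": force on the tool from outside, world axes, zero at the start; "torque": the same for the moment, N m; "width": finger opening in m.
Only numpy, scipy, OpenCV 4.12 (cv2) and the standard library are available. Lean on these libraries where they do the work, as an engineer would, in place of code of your own. Each camera call takes 0.05 s, during which the arm holds its last target. There are 200 camera calls.

## Working session

There is one attempt and no reset: what is moved stays moved. The work goes in short steps, Python scripts to look and compute and a tool call to move; the robot and the scene stay as the last step left them, time stands still between calls to the robot, and variables do not carry over. Pictures are saved under pics/ and viewed, about 8 in all and at most 12, crops included, and the job is handed in when it is done.

Besides the shell and the picture viewer there is one more tool, called after "Emit:" by a JSON object that holds its "method" and its "body", one argument or row to a line. send_rows: Moves the arm, as the interface text tells. Its arguments: {"type":"object","properties":{"targets":{"type":"array"},"grip_force":{"type":"number"}},"required":["targets"]}

```bash
mkdir -p pics; ls; cat > h.py <<'E'
import numpy as np, cv2
from scipy.spatial.transform import Rotation as R
from plant import env
def cap(n):
    c=env.capture(n); c['K']=np.array([[c['fx'],0,c['cx']],[0,c['fy'],c['cy']],[0,0,1]]); 
    a=np.array(c['attitude']); c['R']=R.from_quat(a).as_matrix() if a.size==4 else a.reshape(3,3); c['t']=np.array(c['xyz']); return c
def rays(c,uv):
    p=cv2.undistortPoints(np.float64(uv).reshape(-1,1,2),c['K'],np.array(c['dist_coeffs']))[:,0]
    return np.c_[p,np.ones(len(p))]@c['R'].T
def onplane(c,uv,p0,n):
    d=rays(c,uv); return c['t']+d*(((np.array(p0)-c['t'])@n)/(d@n))[:,None]
def cloud(c):
    v,u=np.mgrid[:420,:560]; return (c['t']+rays(c,np.c_[u.ravel(),v.ravel()])*c['depth'].reshape(-1,1)).reshape(420,560,3)
E
python3 - <<'E'
from h import *
for n in('scene','top'):
    c=cap(n); np.savez('/tmp/'+n,**{k:c[k] for k in c}); cv2.imwrite(f'pics/{n}0.png',c['color'][...,::-1]); print(n,c['attitude'],c['xyz'],c['fx'],c['dist_coeffs'])
print(env.state())
E
```

```text
pics
scene [ 0.59731477  0.74142359 -0.23961198 -0.18997956] [1.25367552 0.12406395 1.01209872] 385.68415067698595 [-0.08003746  0.          0.          0.          0.        ]
top [-0.69583619  0.71569424 -0.03487545  0.04875912] [ 0.46614751 -0.0036011   1.08006677] 412.77874726096735 [-0.02818782  0.          0.          0.          0.        ]
{'time': 0.1, 'qpos': array([ 1.24979628,  0.68993685, -0.19454647,  1.5662427 ,  0.15727643,
        0.90250731, -0.21513919]), 'joint_vel': array([ 0.00013671, -0.00090389, -0.00145376, -0.00387366, -0.00086867,
        0.00212982, -0.00010928]), 'joint_torque': array([-3.77816032e-03, -5.40594220e+01, -1.27155494e+00, -1.58984578e+01,
        9.38587793e-03,  4.36373623e-03, -2.58344983e-05]), 'tool_pos': array([ 0.21689812, -0.58552595,  0.23054127]), 'tcp_rot': array([-0.12493529,  0.6965933 , -0.69541947,  0.12466237]), 'contact_force': array([ 0.5227019 , -0.68951376, -0.32929499]), 'torque': array([ 0.06502203,  0.00195761, -0.02369621]), 'width': 0.08520379282792455}
```

View pics/scene0.png

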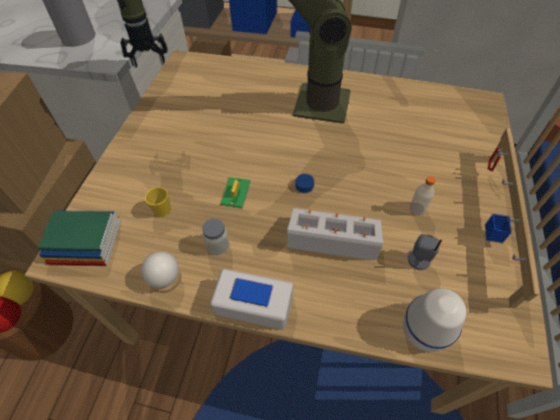

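View pics/top0.png

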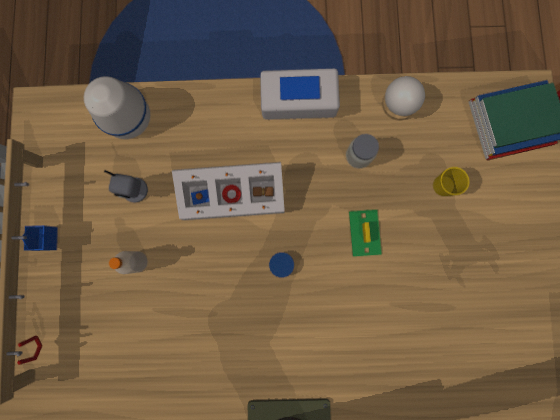

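The blue pacifier with the amber teat is in the left bay (top view about (200,196)). The teether is in the middle bay and the rattle in the right. The cover is at (366,232), and the tin at (282,265) stays clear.

```bash
cat >> h.py <<'E'
def mask(c,lo,hi,roi=None):
    m=cv2.inRange(cv2.cvtColor(c['color'],cv2.COLOR_RGB2HSV),lo,hi)
    if roi: 
        z=np.zeros_like(m); a,b,e,d=roi; z[b:d,a:e]=m[b:d,a:e]; m=z
    return m
def blobs(m,amin=3):
    n,_,s,ce=cv2.connectedComponentsWithStats(m); return [(ce[i],s[i,4]) for i in range(1,n) if s[i,4]>=amin]
def toolinfo():
    s=env.state(); M=R.from_quat(s['tcp_rot']).as_matrix(); return s,M
E
python3 - <<'E'
from h import *
np.set_printoptions(precision=4,suppress=True)
def load(n):
    d=np.load(f'/tmp/{n}.npz'); return {k:d[k] for k in d}
up=np.array([0,0,1.])
s,M=toolinfo(); print('tool axes cols\n',M)
for n,groi,proi in(('top',(340,200,390,265),(172,160,290,220)),('scene',(215,170,260,215),(285,205,385,260))):
    c=load(n); X=cloud(c)
    g=mask(c,(45,80,30),(85,255,255),groi); y=mask(c,(20,120,60),(34,255,255),groi)
    k=np.argwhere(cv2.morphologyEx(g|y,cv2.MORPH_CLOSE,np.ones((3,3),np.uint8)))[:,::-1].astype(np.float32)
    cn=onplane(c,cv2.boxPoints(cv2.minAreaRect(k)),[0,0,.005],up); print(n,'cover corners',cn[:,:2].tolist(),'c',cn.mean(0),'sides',np.linalg.norm(np.roll(cn,-1,0)-cn,axis=1))
    yy=np.argwhere(y)[:,::-1]; P=X[y>0]; P=P[P[:,2]>.03]; print('grip top pts',len(P),P.mean(0) if len(P) else '', 'ray',onplane(c,yy.mean(0,keepdims=True),[0,0,.03],up)); 
    for ce,a in blobs(mask(c,(3,150,70),(16,255,255),proi),2):
        print('orange',ce,a,X[int(round(ce[1])),int(round(ce[0]))], 'hsv',cv2.cvtColor(c['color'],cv2.COLOR_RGB2HSV)[int(round(ce[1])),int(round(ce[0]))])
    w=mask(c,(0,0,110),(179,60,255),proi)
    P=X[w>0]; P=P[(P[:,2]>.045)&(P[:,2]<.11)]
    # ransac-free: robust plane fit
    for _ in range(8):
        q=P.mean(0); nrm=np.linalg.svd(P-q,full_matrices=False)[2][2]; nrm*=np.sign(nrm[2]); e=(P-q)@nrm; P=P[abs(e)<max(.003,1.5*e.std())]
    print('rim',len(P),q,'n',nrm,'tilt',np.degrees(np.arccos(nrm[2])),'az',np.degrees(np.arctan2(-nrm[1],-nrm[0])))
E
```

```text
tool axes cols
 [[-0.9377 -0.0007  0.3474]
 [-0.3474  0.0016 -0.9377]
 [ 0.0001 -1.     -0.0017]]
top cover corners [[0.5699107275885142, -0.1690695256667264], [0.574558276745313, -0.24410541694165597], [0.45679070198640803, -0.24832519236113582], [0.4522095626031897, -0.17422481724193992]] c [ 0.5134 -0.2089  0.005 ] sides [0.0752 0.1178 0.0742 0.1178]
grip top pts 97 [ 0.5138 -0.209   0.0355] ray [[ 0.5132 -0.2078  0.03  ]]
orange [260.  171.5] 2 [0.6607 0.0535 0.1062] hsv [ 13 217 161]
orange [226.3333 174.3333] 3 [0.6584 0.1356 0.1057] hsv [ 14 221 142]
orange [192.5 176.5] 4 [0.6553 0.2169 0.11  ] hsv [ 12 197 137]
orange [230.5 187. ] 2 [0.6405 0.1377 0.0206] hsv [  3 212 100]
orange [256.6087 191.1304] 23 [0.626  0.0667 0.0325] hsv [ 13 150  75]
orange [268.3056 191.7222] 36 [0.6229 0.0385 0.0306] hsv [ 14 154 101]
orange [198.1905 195.8571] 21 [0.6164 0.2173 0.0409] hsv [ 15 182  87]
orange [263.  206.5] 2 [0.5827 0.0502 0.0683] hsv [ 13 220 115]
orange [230.  209.5] 2 [0.575  0.1319 0.0693] hsv [ 13 209 162]
orange [197.3333 211.3333] 3 [0.575  0.2142 0.0681] hsv [ 13 200 135]
rim 2854 [0.6243 0.1335 0.0765] n [-0.4211 -0.0195  0.9068] tilt 24.93409123833651 az 2.6499741258567027
scene cover corners [[0.5730824807026947, -0.2431003062167418], [0.44286598382714293, -0.24907952636381067], [0.45738226683660266, -0.1731633172608624], [0.58498112583964, -0.17148387245523225]] c [ 0.5146 -0.2092  0.005 ] sides [0.1304 0.0773 0.1276 0.0726]
grip top pts 54 [ 0.5153 -0.2074  0.035 ] ray [[ 0.5188 -0.2069  0.03  ]]
orange [335.3333 229.6667] 3 [0.6591 0.1349 0.1035] hsv [  9 177 137]
orange [364.5 234. ] 2 [0.6574 0.2154 0.1068] hsv [ 11 152 126]
rim 1321 [0.6282 0.1339 0.0788] n [-0.4265 -0.0256  0.9041] tilt 25.291835777932377 az 3.440544731090707
```

Cover: centre (0.5135, -0.209), yaw about 2.3°, and its sides match. Left bay: centre about (0.620, 0.2155, 0.076), yaw about 2.2°. Pins and rim agree on this, and the tilt measures 25°. The tool can't tilt, so the plan is to grip the bar across y and let the cover pivot in the jaws on the slope. I'll go above the cover first.

Emit:
{"method": "send_rows", "body": {
  "targets": [45,-41,10,-25,0.03,45,-82,20,-50,0.06,45,-123,30,-75,0.09,45,-164,40,-100,0.13,45,-205,50,-125,0.16,45,-245,60,-150,0.19,45,-286,70,-175,0.22,45,-327,80,-200,0.25,45,-368,90,-225,0.28,45,-409,100,-250,0.314],
  "grip_force": 20
}}

```text
time: 1.1
tool_pos: [0.5143, -0.2071, 0.1302]
tcp_rot: [-0.014, 0.708, -0.706, 0.014]
contact_force: [-0.5, -0.0, -0.4]
width: 0.0453
```

Emit:
{"method": "send_rows", "body": {
  "targets": [45,0,0,0,0,45,0,0,0,0,45,0,0,0,0,45,0,0,0,0,45,0,0,0,0,45,0,0,0,0,45,0,0,0,0,45,0,0,0,0,45,0,0,0,0,45,0,0,0,0]
}}

```text
time: 2.1
tool_pos: [0.5143, -0.2071, 0.1303]
tcp_rot: [-0.014, 0.708, -0.706, 0.014]
contact_force: [0.2, 0.2, 0.4]
width: 0.0451
```

Emit:
{"method": "send_rows", "body": {
  "targets": [45,1,30,2,0,45,1,60,2,0,45,1,85,2,0,45,1,105,2,0,45,1,116,2,0,45,1,116,2,0,0,1,116,2,0,0,1,116,2,0,0,1,116,2,0,0,1,116,2,0],
  "grip_force": 25
}}

```text
time: 3.1
tool_pos: [0.5141, -0.2093, 0.0154]
tcp_rot: [-0.014, 0.707, -0.707, 0.014]
contact_force: [-0.7, 0.3, 6.9]
width: 0.0116
```

Emit:
{"method": "send_rows", "body": {
  "targets": [0,0,0,0,0,0,0,0,0,0,0,0,0,0,0,0,0,0,0,0,0,0,-10,0,0,0,0,-30,0,0,0,0,-60,0,0,0,0,-100,0,0,0,0,-145,0,0,0,0,-190,0,0]
}}

```text
time: 4.1
tool_pos: [0.5132, -0.2093, 0.2075]
tcp_rot: [-0.014, 0.707, -0.707, 0.014]
contact_force: [0.4, -0.1, -0.9]
width: 0.0114
```

```bash
python3 - <<'E'
from h import *
s=env.state(); print(s['width'],s['tool_pos'],s['contact_force'])
c=cap('scene'); cv2.imwrite('pics/s1.png',cv2.resize(c['color'][130:270,180:400],None,fx=3,fy=3)[...,::-1])
E
```

```text
0.011388878009398789 [ 0.51323563 -0.2093067   0.20751496] [ 0.38335841 -0.09598406 -0.92415428]
```

View pics/s1.png

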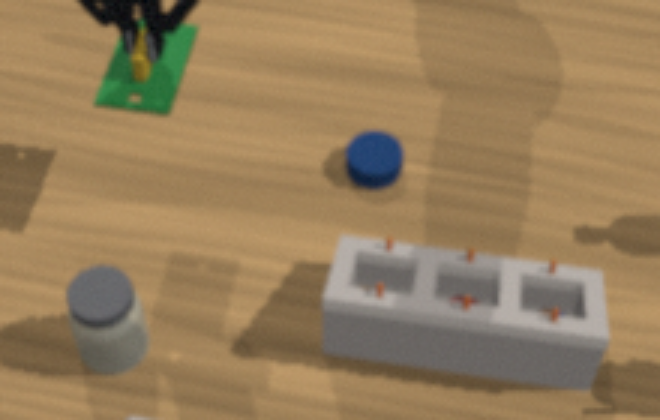

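Cover held (opening 11.4 mm, about 0.9 N of weight) and looks level. The station's pins are visible at crop (555,267) and (556,313) for the left bay. Next, carry it to a hover point on the downhill side of the left bay.

Emit:
{"method": "send_rows", "body": {
  "targets": [0,-5,0,-20,0,0,-16,0,-60,0,0,-28,0,-107,0,0,-40,0,-154,0,0,-52,0,-201,0,0,-65,0,-248,0,0,-77,0,-295,0,0,-89,0,-342,0,0,-101,0,-387,0,0,-109,0,-420,0]
}}

```text
time: 5.15
tool_pos: [0.6095, 0.2173, 0.2145]
tcp_rot: [0.011, -0.706, 0.707, -0.019]
contact_force: [-0.4, -1.4, 0.0]
width: 0.0116
```

Emit:
{"method": "send_rows", "body": {
  "targets": [0,0,0,0,0,0,0,0,0,0,0,0,0,0,0,0,0,0,0,0,0,0,0,0,0,0,0,0,0,0,0,0,0,0,0,0,0,0,0,0,0,0,0,0,0,0,0,0,0,0]
}}

```text
time: 6.15
tool_pos: [0.6095, 0.2174, 0.2145]
tcp_rot: [0.011, -0.706, 0.707, -0.019]
contact_force: [1.0, -1.1, -1.4]
width: 0.0116
```

```bash
python3 - <<'E'
from h import *
np.set_printoptions(precision=4,suppress=True)
s,M=toolinfo(); print(s['width'],s['tool_pos'],s['contact_force'],M[:,2],s['qpos'])
for n in('scene','top'):
    c=cap(n); cv2.imwrite(f'pics/{n}2.png',cv2.resize(c['color'][150:290,140:400],None,fx=3,fy=3)[...,::-1])
    X=cloud(c); g=mask(c,(45,80,30),(85,255,255)); P=X[(cv2.erode(g,np.ones((3,3)))>0)]; t=s['tool_pos']; P=P[np.linalg.norm(P-t,axis=1)<.1]
    q=P.mean(0); nrm=np.linalg.svd(P-q)[2][2] if len(P)<4000 else 0; print(n,len(P),q,nrm*np.sign(nrm[2]),P.min(0),P.max(0))
E
```

```text
0.011571651852253033 [0.6095 0.2174 0.2145] [ 0.9599 -1.0905 -1.4162] [ 0.0424 -0.9991  0.0018] [-0.4602  0.7316  0.0805  1.5327 -0.0625  0.8689 -1.8887]
scene 466 [0.6286 0.2167 0.2051] [-0.      0.0386  0.9993] [0.5708 0.1815 0.1997] [0.6677 0.2535 0.2638]
top 685 [0.5912 0.2107 0.2035] [-0.0094 -0.0018  1.    ] [0.5528 0.181  0.1996] [0.6662 0.2512 0.2079]
```

View pics/scene2.png

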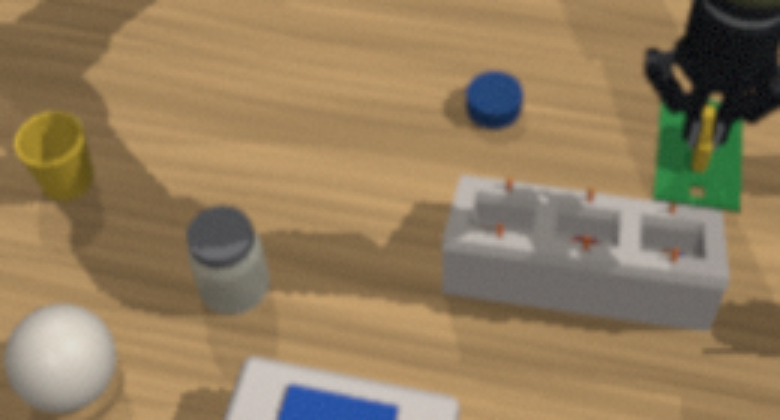

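Level in the grip: the plate extents give centre (0.610, 0.217) with the underside 15 mm below the TCP. Now go down to just above the uphill pin and look.

Emit:
{"method": "send_rows", "body": {
  "targets": [0,1,20,1,0,0,2,40,2,0,0,3,55,2,0,0,3,68,2,0,0,3,77,2,0,0,3,82,2,0,0,3,82,2,0,0,3,82,2,0,0,3,82,2,0,0,3,82,2,0]
}}

```text
time: 7.25
tool_pos: [0.608, 0.2153, 0.1331]
tcp_rot: [0.01, -0.707, 0.707, -0.02]
contact_force: [0.8, 0.3, -0.6]
width: 0.0111
```

```bash
python3 - <<'E'
from h import *
np.set_printoptions(precision=4,suppress=True)
s,M=toolinfo(); print(s['width'],s['tool_pos'],s['contact_force'])
for n in('scene','top'):
    c=cap(n); 
    o=s['tool_pos']; uv=cv2.projectPoints((c['R'].T@(o-c['t']))[None],np.zeros(3),np.zeros(3),c['K'],np.array(c['dist_coeffs']))[0].ravel().astype(int); print(uv)
    cv2.imwrite(f'pics/{n}3.png',cv2.resize(c['color'][uv[1]-35:uv[1]+35,uv[0]-45:uv[0]+45],None,fx=5,fy=5,interpolation=cv2.INTER_CUBIC)[...,::-1])
a=cv2.imread('pics/scene3.png');b=cv2.imread('pics/top3.png'); cv2.imwrite('pics/st3.png',cv2.resize(np.hstack([a,b]),(800,311)))
E
```

```text
0.011110087757822795 [0.608  0.2153 0.1331] [ 0.7802  0.3492 -0.6104]
[367 214]
[190 194]
```

View pics/st3.png

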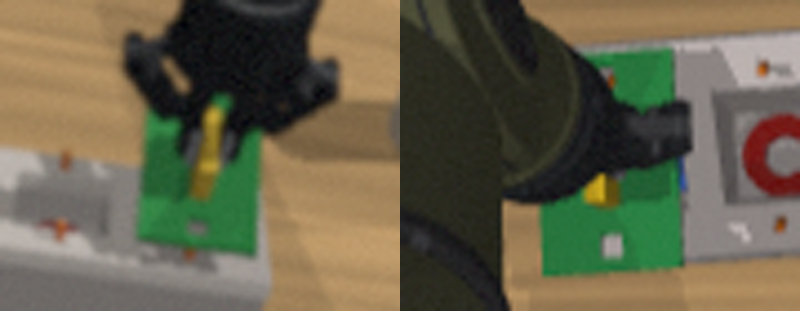

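In the scene view the uphill hole is at (197,228), with the pin just beyond at (190,253). In the top view orange shows inside the uphill hole at (608,78), and the downhill hole is at (613,246). I'll check these by rays.

```bash
python3 - <<'E'
from h import *
np.set_printoptions(precision=4,suppress=True)
psi=np.radians(2.2); f=np.array([np.cos(psi),np.sin(psi),0]); up=np.array([0,0,1.]); a=np.radians(25)
B=np.array([.620,.2155,.076]); xb=f*np.cos(a)+up*np.sin(a); zb=-f*np.sin(a)+up*np.cos(a)
print('model tips',B+.045*xb+.014*zb,B-.045*xb+.014*zb)
s=env.state(); T=s['tool_pos']; zt=T[2]-.0105
print('model holes',T+.045*f,T-.045*f,zt)
S=np.load('/tmp/scene.npz');c={k:S[k] for k in S}; Q=np.load('/tmp/top.npz');d={k:Q[k] for k in Q}
print('scene hole',onplane(c,[[366.4,230.3]],[0,0,zt],up),'pin tip(mid)',onplane(c,[[364.8,236],[364.5,234]],[0,0,.1047],up))
print('top down hole',onplane(d,[[193,214.4]],[0,0,zt],up),'up hole/pin tip',onplane(d,[[191.8,176.6],[192.5,176.5]],[0,0,.1067],up))
print('top pins low',onplane(d,[[197.33,211.33]],[0,0,.0667],up))
E
```

```text
model tips [0.6548 0.2168 0.1077] [0.5733 0.2137 0.0697]
model holes [0.6528 0.217  0.1329] [0.5628 0.2136 0.1329] 0.12238798971761607
scene hole [[0.6544 0.2191 0.1224]] pin tip(mid) [[0.6621 0.2184 0.1047]
 [0.6558 0.217  0.1047]]
top down hole [[0.5615 0.2119 0.1224]] up hole/pin tip [[0.6545 0.2181 0.1067]
 [0.6547 0.2164 0.1067]]
top pins low [[0.5743 0.2136 0.0667]]
```

Emit:
{"method": "send_rows", "body": {
  "targets": [0,-1,4,0,0,0,-2,8,0,0,0,-3,12,0,0,0,-4,16,0,0,0,-4,18,0,0,0,-3.5,20,0,0,0,-3,22,0,0,0,-2.5,24,0,0,0,-2.5,26,0,0,0,-2.5,26,0,0],
  "grip_force": 20
}}

```text
time: 8.35
tool_pos: [0.6093, 0.2151, 0.1071]
tcp_rot: [0.011, -0.706, 0.708, -0.019]
contact_force: [-5.1, -0.7, 4.6]
width: 0.0114
```

```bash
python3 - <<'E'
from h import *
np.set_printoptions(precision=4,suppress=True)
s,M=toolinfo(); print(s['width'],s['tool_pos'],s['contact_force'],s['torque'])
for n,uv in(('scene',(367,222)),('top',(190,194))):
    c=cap(n); 
    cv2.imwrite(f'pics/{n}4.png',cv2.resize(c['color'][uv[1]-35:uv[1]+35,uv[0]-45:uv[0]+45],None,fx=5,fy=5,interpolation=cv2.INTER_CUBIC)[...,::-1])
    X=cloud(c); P=X[(cv2.erode(mask(c,(45,80,30),(85,255,255)),np.ones((3,3)))>0)]; P=P[np.linalg.norm(P-s['tool_pos'],axis=1)<.09]
    q=np.median(P,0); P=P[abs(P[:,2]-q[2])<.03];
    for _ in range(5):
        q=P.mean(0); m=np.linalg.svd(P-q)[2][2]; m*=np.sign(m[2]); e=(P-q)@m; P=P[abs(e)<max(.002,2*e.std())]
    print(n,len(P),q,m,'tilt',np.degrees(np.arcsin(-m[0])),P.min(0),P.max(0))
a=cv2.imread('pics/scene4.png');b=cv2.imread('pics/top4.png'); cv2.imwrite('pics/st4.png',cv2.resize(np.hstack([a,b]),(800,311)))
E
```

```text
0.011351011778229891 [0.6093 0.2151 0.1071] [-5.11   -0.6945  4.5501] [-0.1248  0.6731 -0.042 ]
scene 331 [0.6314 0.215  0.1007] [-0.1703 -0.0288  0.985 ] tilt 9.803428935691048 [0.574  0.1823 0.0885] [0.6708 0.2492 0.1104]
top 448 [0.5979 0.2071 0.0947] [-0.1386 -0.0113  0.9903] tilt 7.96620081510195 [0.5561 0.18   0.0866] [0.6682 0.2486 0.1064]
```

View pics/st4.png

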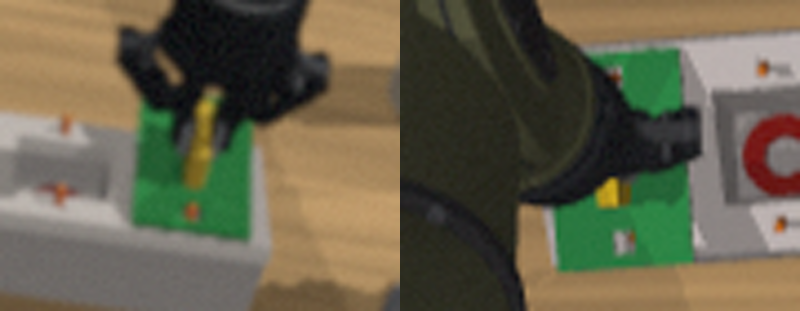

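It works: both pins show in their holes (scene (193,211), top (628,238)) and the cover has pivoted about 9° in the grip. Contact is about 7 N. Continue down.

Emit:
{"method": "send_rows", "body": {
  "targets": [0,0,2,0,0,0,0,4,0,0,0,0,6,0,0,0,0,8,0,0,0,0,10,0,0,0,0,12,0,0,0,0,14,0,0,0,0,15,0,0,0,0,16,0,0,0,0,16,0,0]
}}

```text
time: 9.45
tool_pos: [0.6068, 0.215, 0.0907]
tcp_rot: [0.013, -0.706, 0.708, -0.017]
contact_force: [-6.2, -1.1, 4.3]
width: 0.0113
```

```bash
cat > look.py <<'E'
from h import *
import sys
np.set_printoptions(precision=4,suppress=True)
s,M=toolinfo(); k=sys.argv[1]; print(s['time'],s['width'],s['tool_pos'],s['contact_force'],s['torque'])
for n,uv in(('scene',(367,222)),('top',(190,194))):
    c=cap(n); 
    cv2.imwrite(f'pics/{n}{k}.png',cv2.resize(c['color'][uv[1]-35:uv[1]+35,uv[0]-45:uv[0]+45],None,fx=5,fy=5,interpolation=cv2.INTER_CUBIC)[...,::-1])
    X=cloud(c); P=X[(cv2.erode(mask(c,(45,80,30),(85,255,255)),np.ones((3,3)))>0)]; P=P[np.linalg.norm(P-[.618,.2155,.08],axis=1)<.09]
    q=np.median(P,0); P=P[abs(P[:,2]-q[2])<.05]
    for _ in range(5):
        q=P.mean(0); m=np.linalg.svd(P-q)[2][2]; m*=np.sign(m[2]); e=(P-q)@m; P=P[abs(e)<max(.002,2*e.std())]
    d=[(q-[.620,.2155,.076])@[-.4223,-.0162,.9063]]
    print(n,len(P),q,m,'tilt',np.degrees(np.arcsin(-m[0])),'top above rim',d,P.min(0),P.max(0))
a=cv2.imread(f'pics/scene{k}.png');b=cv2.imread(f'pics/top{k}.png'); cv2.imwrite(f'pics/st{k}.png',cv2.resize(np.hstack([a,b]),(800,311)))
E
python3 look.py 5
```

```text
9.45 0.011344373737239965 [0.6068 0.215  0.0907] [-6.1586 -1.1067  4.2845] [-0.0657  1.0857 -0.0775]
scene 265 [0.6276 0.2142 0.0894] [-0.394  -0.042   0.9181] tilt 23.206671903040792 top above rim [np.float64(0.008930953726482381)] [0.5652 0.1815 0.0614] [0.6697 0.2496 0.1092]
top 384 [0.6055 0.2044 0.0791] [-0.3729 -0.0226  0.9276] tilt 21.894622565912847 top above rim [np.float64(0.009143548323892373)] [0.5613 0.1799 0.0601] [0.6682 0.2487 0.1062]
```

Emit:
{"method": "send_rows", "body": {
  "targets": [0,0,1,0,0,0,0,2,0,0,0,0,3,0,0,0,0,4,0,0,0,0,4,0,0,16,0,4,0,0,20,0,4,0,0,26,0,4,0,0,30,0,4,0,0,30,0,4,0,0]
}}

```text
time: 10.55
tool_pos: [0.607, 0.2149, 0.0866]
tcp_rot: [0.013, -0.706, 0.708, -0.017]
contact_force: [-0.3, 0.0, 1.0]
width: 0.0297
```

```bash
python3 look.py 6
```

```text
10.55 0.029720539096036554 [0.607  0.2149 0.0866] [-0.3287  0.014   1.0225] [0.0162 0.0235 0.0415]
scene 202 [0.6359 0.2141 0.0909] [-0.4461 -0.0389  0.8941] tilt 26.49666499024713 top above rim [np.float64(0.006855864317456186)] [0.566  0.1818 0.0546] [0.6693 0.2497 0.1086]
top 343 [0.6068 0.2052 0.0755] [-0.4227 -0.0047  0.9062] tilt 25.00629999496445 top above rim [np.float64(0.005295891386122821)] [0.5642 0.1805 0.0546] [0.6679 0.2488 0.1058]
```

View pics/st6.png

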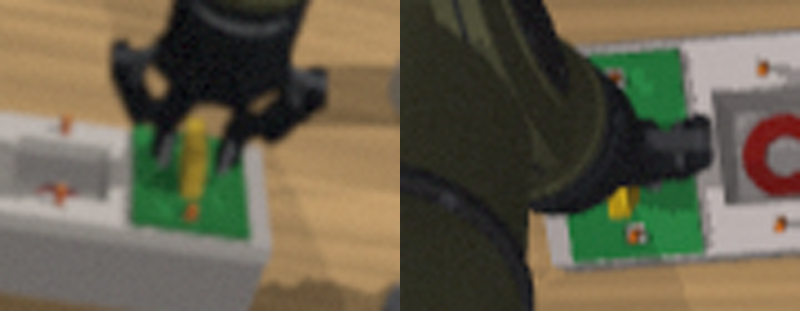

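Released. The cover is flush at 25° with both pins through. Retreat straight up and to the right, then check unobstructed.

Emit:
{"method": "send_rows", "body": {
  "targets": [30,0,-6,0,0,30,0,-15,0,0,30,0,-30,0,0,30,0,-55,0,0,30,0,-85,0,0,30,0,-115,0,0,30,20,-140,30,0,30,45,-150,70,0,30,75,-150,115,0,30,105,-150,160,0]
}}

```text
time: 11.65
tool_pos: [0.5119, 0.0566, 0.2385]
tcp_rot: [0.012, -0.706, 0.708, -0.018]
contact_force: [0.4, -1.4, -0.1]
width: 0.0298
```

Emit:
{"method": "send_rows", "body": {
  "targets": [30,5,0,45,0,30,10,0,90,0,30,15,0,135,0,30,20,0,180,0,30,20,0,220,0,30,20,0,250,0,30,20,0,250,0,30,20,0,250,0,30,20,0,250,0,30,20,0,250,0]
}}

```text
time: 12.65
tool_pos: [0.503, -0.1924, 0.2393]
tcp_rot: [0.013, -0.706, 0.707, -0.02]
contact_force: [0.1, 0.6, 0.7]
width: 0.03
```

```bash
python3 look.py 7; python3 - <<'E'
from h import *
np.set_printoptions(precision=4,suppress=True)
c=cap('top'); cv2.imwrite('pics/top8.png',c['color'][...,::-1])
m=mask(c,(45,80,30),(85,255,255),(165,160,230,225))|mask(c,(20,120,60),(34,255,255),(165,160,230,225))|mask(c,(3,150,70),(16,255,255),(165,160,230,225))
m=cv2.morphologyEx(m,cv2.MORPH_CLOSE,np.ones((3,3),np.uint8))
k=np.argwhere(m)[:,::-1].astype(np.float32); n=np.array([-.4223,-.0162,.9063])
q=onplane(c,cv2.boxPoints(cv2.minAreaRect(k)),np.array([.620,.2155,.076])+.005*n,n); ctr=q.mean(0)-.005*n
print('sides',np.linalg.norm(np.roll(q,-1,0)-q,axis=1),'ctr',ctr,q)
E
```

```text
12.65 0.030045284090546708 [ 0.503  -0.1924  0.2393] [0.0679 0.5737 0.7154] [ 0.0211 -0.0109  0.0083]
scene 265 [0.6239 0.2153 0.0851] [-0.444  -0.0475  0.8948] tilt 26.35749345389019 top above rim [np.float64(0.00657216922982778)] [0.5683 0.1822 0.0562] [0.6702 0.2494 0.1085]
top 775 [0.6188 0.2149 0.0812] [-0.4241 -0.0198  0.9054] tilt 25.095618938496212 top above rim [np.float64(0.00526547182167074)] [0.5645 0.1803 0.0545] [0.6681 0.2519 0.1053]
sides [0.121  0.1174 0.1255 0.118 ] ctr [0.6191 0.1959 0.0752] [[0.6679 0.2551 0.1045]
 [0.6727 0.1341 0.1046]
 [0.5663 0.1343 0.055 ]
 [0.561  0.2597 0.0548]]
```

View pics/top8.png

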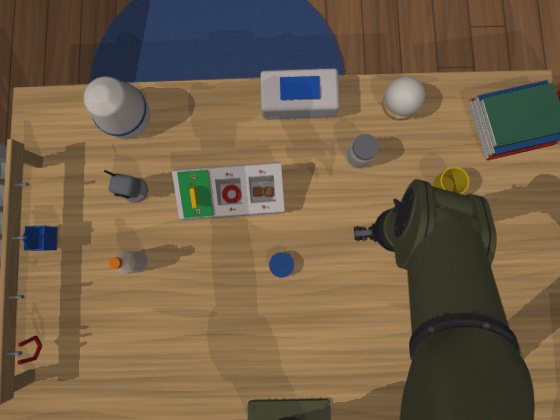

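The clear top view shows the cover on the left bay at (195,194) with both pins through. The other bays, tin, jar, cup, bottle and monitor are where they were, and the arm is clear. Handing in.

```bash
python3 -c "
from plant import env
print(env.state()['time']); print(env.finish_job())"
```

```text
12.8
the job is handed in; nothing more can be done
None
```

The green cover is on the left bay, the one holding the blue pacifier, with both orange pins through its holes and the yellow grip up. I handed the job in at 12.8 s. I gripped the cover by its bar, set the uphill hole over its pin, and let the cover pivot in the jaws onto the slope. Then I released it and moved the arm clear.

**Last checks, arm clear:**
- **Fit:** in the top view the cover's tilt is 25.1° and its top face is 5.3 mm above the rim plane. With a 5 mm plate that is flush.
- **Position:** in the top view its centre is within about 2 mm of the bay's centre.
- **Other things:** the teether, rattle and bystanders look unmoved in the picture. I did not measure them, and the pacifier is now hidden under the cover. The highest contact force I read was about 7.5 N.

**Checks that disagreed:**
- The scene camera, with fewer and coarser points, gave 26.4° and 6.6 mm. The tilt is still inside the 0.06 rad limit.
- One rectangle fit of the cover outline also picked up the neighbouring bay's pins and gave a wrong width. I dropped it and used the plate's extents instead.

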